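Put the gearbox shift cover in neutral

ROBOT

A 6-joint arm with a two-finger parallel gripper is mounted at the origin on the work surface. World frame = base frame: x ahead of the robot, y to its left, z up, the work surface at z = 0. Lengths are in m, angles in rad, forces in N, time in s.
With the tool pointing down it reaches from about 0.425 to 1.125 m from the base axis. Payload 14.9 kg.
Tool frame: the origin (TCP) lies between the finger pads; the fingertips stand ahead of it and the grasp point (between the pads) lies 2 mm behind it (bot.finger_overhang is the z of the fingertips in the tool frame, in m); z points along the fingers, y is the direction in which the jaws open and shut (so a half turn about z gives the same grasp; the last joint's range is limited). The gripper opens to 91 mm and grips with 3 to 60 N. Pads are 32 mm wide; open, the fingers measure 118 mm over their backs; the gripper's body (76 mm by 178 mm) begins 60 mm behind the grasp point.
Start: joints at [1.271, 0.379, 1.734, -0, 1.028, -0.033], TCP at [0.185, 0.675, 0.231] pointing down, gripper open.
Joint ranges: [-2.77, 2.77], [-0.74, 2.19], [0, 2.66], [-1.06, 4.2], [0.31, 2.87], [-3.08, 3.08]. Speed limits (rad/s): [1.89, 1.89, 2.39, 3.14, 3.14, 3.14].

INTERFACE

Orientations are given as a unit quaternion [x, y, z, w].
In Python, from rig import bot gives the robot as it stands.
- The arm moves only by the tool servo_tool, never from a script. Its argument "moves" is one flat list of numbers, 7 for each row, row after row: the turn, a rotation vector about the tool's x, y, z in rad, then the shift along the tool's x, y, z in cm, then the opening, from 0 (shut) to 1 (fully open). In form: [wx, wy, wz, x, y, z, grip, wx, wy, wz, x, y, z, grip, ...]. A call has 1 to 10 rows; each row shifts and turns the commanded pose from where the row before left it, along the tool's axes as they then stand; what a row does not reach is not made up. A row lasts 1/12 s, in which the tool goes at most 41.7 mm and 7.16 degrees, less where a joint would pass 70% of its speed; a pose out of reach is approached as far as the arm can. A call is refused whole if a number of a shift passes 4.17 or a number of a turn 0.125, either way. A call with a gripper value outside its range is refused whole. The fingers move at their own pace and stop on an object; "newtons" is the grip in N (left out, the last holds). Time passes only in rows, so rows that do not move let the fingers close. It gives the time, the measured TCP pose, the force and the opening at its end, in the units of the state.
- bot.sense(): the state, without advancing time (a new reading comes with each control period).
- bot.snapshot(name): name is "scene" or "top" or "wrist"; returns (picture, depth): 480x640x3 uint8, red, green, blue; 480x640 float32, m along the optical axis (not along the pixel's ray), 0 where there is no reading.
- bot.camera_params(name): a dict with "intrinsics" (3x3 intrinsics, pixels), "pose" (4x4, takes a point from camera to world coordinates); the wrist camera has in their place "hand_eye" (4x4, takes a point from camera to tool coordinates, whose origin is the TCP and whose axes are the flange's). Camera axes: x right, y down, z forward; pixel columns grow to the right and rows downward; lengths in m; the calibration is good to about 2 mm. A picture is of the moment at which its call begins: read the wrist's pose just before it. camera_params takes no time and is no camera call.
- bot.sign_off(): hands the job in, once; it reports no verdict.
Trained networks look in the newest picture that a camera, given by its name, has taken for a name from the list of things; names that differ only in an ending like _2 or _b are one class to them, and where a whole thing is asked for, a point or a joint stands for the part that bears it (a point fixed in the world has none). Each returns a list of dicts, best first, with "confidence" (0 to 1); they miss things now and then, are a little off and sometimes report something else, mostly with a low value. They report only what shows in the picture. A call takes as long as a camera call.
- bot.cut_out(camera, label): "mask" (480x640 bool, what is visible of it) and "rect" ([left, top, right, bottom] in pixels, round what is visible of it).
The state is a dict: "time": time; "joint_positions": joint angles; "joint_velocities": joint speeds; "joint_torque": joint torques, N m; "tool_pos": TCP position; "tcp_rot": TCP orientation; "wrist_force": force on the tool from outside, world axes, zero at the start; "torque": the same for the moment, N m; "finger_gap": opening from 0.0 (shut) to 1.0 (fully open).
Only numpy, scipy, OpenCV 4.12 (cv2) and the standard library are available. Lean on these libraries where they do the work, as an engineer would, in place of code of your own. Each camera call takes 0.05 s, during which the arm holds its last target. There are 200 camera calls.

TASK

Two gearbox shift covers stand on the bench; the one whose lever has a round knob is going back on its gearbox and has to be in neutral. Lift its lever up out of the end notch, bring it along the gate to the middle notch and let it down fully home there, then let go. Leave the lever with the T-bar in the notch where it is.

Things in the scene. Friction and masses are not known exactly. Their poses are not given: they have to be found in the camera images.
- cover: Shift cover with the round-knob lever: fixed aluminium housing, 210 mm along its y, 110 along x. Origin: centre of its underside on the bench, z up. On top, two dark toothed gate plates along y, at x = -24 and +24 mm. Square notches, 30 mm wide, at y = -45, 0 (middle, neutral) and +45 mm, 15 mm teeth between; notch floors 85 mm, tooth tops 110 mm above the bench.
- round_knob (a point): Centre of the black round knob (upright cylinder, diameter 36 mm, 44 mm high) on the lever, always at x = 0 of the cover. 176 mm above the bench when fully down in a notch, 201 mm with its cross pin on the tooth tops. The lever never tilts: it slides straight up (25 mm clears the teeth, 45 mm is the stop), drops by its own weight (about 3.5 N), and slides along the cover's y.
- cover_rail (a joint): Place of the round-knob lever along the gate, m, equal to the knob's y in the cover's frame: about +0.045 at the start (end notch), 0 in the middle notch (neutral), -0.045 in the other end notch. The cross pin (12 mm thick) has 9 mm of play either way in a notch; the teeth stop it unless lifted. Friction 1.5 N; it stays where it is left.
- tee_bar (a point): Centre of the black T-bar (diameter 18 mm, 100 mm long, lying across the gate, 167 mm above the bench) on the lever of the other shift cover, which is otherwise the same. To be left in its notch.

How it is judged:
On the way:
1. the round-knob lever has been lifted clear of its notch (z of round_knob in the frame of cover above 0.198 m), for 0.1 s.
At the end, for the whole second after the job is handed in: The round-knob lever is in the middle notch (knob within 14 mm of the cover's centre along the gate) and fully down (knob centre at most 182 mm above the bench), let go; the T-bar lever is still in its notch (moved less than 25 mm) (value of joint cover_rail between -0.014 and 0.014 m and z of round_knob in the frame of cover below 0.182 m and distance of tee_bar from where it was at the start of the episode below 0.025 m); the robot touches nothing.
It fails at once if the T-bar lever is taken out of its notch (moved more than 25 mm) (distance of tee_bar from where it was at the start of the episode above 0.025 m).
It also fails if it takes over 35 s, if anything falls off the work surface, if the arm or the gripper's body presses on something with over 40 N, if the wrist force passes 120 N, or if a joint passes its speed limit or range.

## Working session

There is one attempt and no reset: what is moved stays moved. The work goes in short steps, Python scripts to look and compute and a tool call to move; the robot and the scene stay as the last step left them, time stands still between calls to the robot, and variables do not carry over. Pictures are saved under pics/ and viewed, about 8 in all and at most 12, crops included, and the job is handed in when it is done.

Besides the shell and the picture viewer there is one more tool, called after "Call:" as name(argument=value, ...) on one line, values as JSON. servo_tool: Moves the arm, as the interface text tells. Its arguments: {"type":"object","properties":{"moves":{"type":"array","items":{"type":"number"}},"newtons":{"type":"number"}},"required":["moves"]}

```bash
mkdir -p pics; cat > h.py <<'E'
import numpy as np,cv2
from rig import bot
from scipy.spatial.transform import Rotation as R
def pts(cam,depth,mask,T=None):
    p=bot.camera_params(cam);K=p["intrinsics"];P=p["pose"] if T is None else T
    v,u=np.nonzero(mask&(depth>0));z=depth[v,u]
    c=np.c_[(u-K[0][2])*z/K[0][0],(v-K[1][2])*z/K[1][1],z]
    P=np.array(P);return c@P[:3,:3].T+P[:3,3],u,v
E
python3 - <<'E'
from h import *
for cam in ["top","scene"]:
    im,d=bot.snapshot(cam);cv2.imwrite(f"pics/{cam}0.png",im[:,:,::-1])
    for l in ["cover","round_knob","tee_bar"]:
        for r in bot.cut_out(cam,l)[:3]:
            p,u,v=pts(cam,d,r["mask"])
            print(cam,l,round(r["confidence"],2),r["rect"],len(p),np.median(p,0).round(3),np.percentile(p,[2,98],axis=0).round(3).tolist())
E
```

```text
top cover 0.93 [350.3, 189.7, 491.6, 295.3] 9055 [ 0.554 -0.168  0.067] [[0.492, -0.267, 0.009], [0.626, -0.086, 0.199]]
top round_knob 0.91 [400.3, 201.1, 435.8, 247.0] 956 [ 0.569 -0.145  0.197] [[0.545, -0.165, 0.089], [0.589, -0.132, 0.201]]
top tee_bar 0.68 [146.3, 164.3, 208.8, 223.9] 1160 [0.6   0.166 0.175] [[0.565, 0.132, 0.004], [0.652, 0.24, 0.178]]
scene cover 0.69 [137.1, 295.7, 308.7, 457.4] 14695 [ 0.583 -0.189  0.066] [[0.521, -0.287, 0.01], [0.632, -0.094, 0.198]]
scene round_knob 0.82 [210.6, 295.3, 251.2, 371.3] 1689 [ 0.583 -0.152  0.189] [[0.489, -0.166, 0.002], [0.606, -0.127, 0.199]]
scene tee_bar 0.68 [391.1, 167.7, 468.2, 217.5] 1561 [0.606 0.164 0.17 ] [[0.571, 0.132, 0.09], [0.639, 0.199, 0.177]]
```

View pics/top0.png

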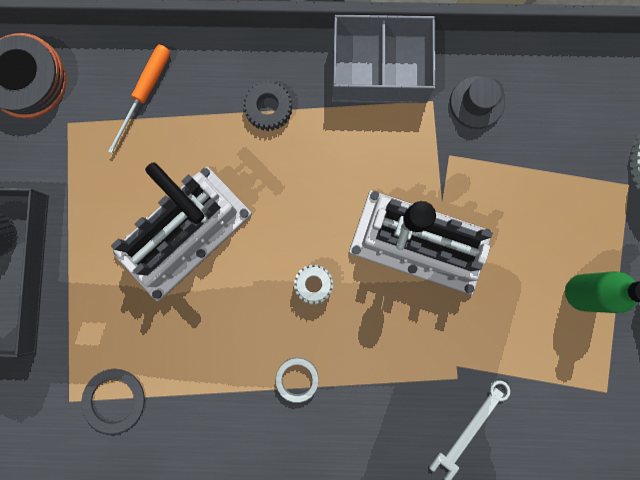

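View pics/scene0.png

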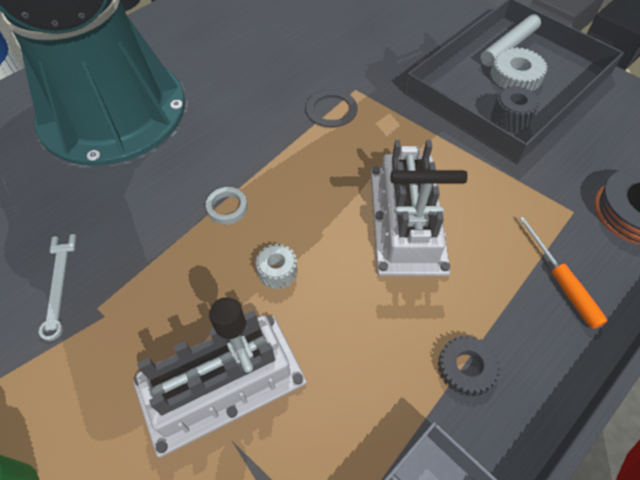

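The top view shows the round-knob cover at the right, with its base at about px (350–492, 190–295). The knob is at (421,216) and its lever stands in the left (+y) end notch. The T-bar cover is at the left, bar around (175,190). The scene view agrees. Next I measure the gate's axis and the knob.

```bash
python3 - <<'E'
from h import *
s=bot.sense();print(s["time"],s["tool_pos"],R.from_quat(s["tcp_rot"]).as_matrix().round(3).tolist(),bot.finger_overhang)
for cam in ["top","scene"]:
    im,d=bot.snapshot(cam)
    p,_,_=pts(cam,d,np.ones((480,640),bool))
    q=p[(abs(p[:,0]-.56)<.16)&(abs(p[:,1]+.175)<.16)]
    for lo,hi in [(.006,.07),(.1,.115)]:
        b=q[(q[:,2]>lo)&(q[:,2]<hi)]
        print(cam,lo,len(b),cv2.minAreaRect(b[:,:2].astype(np.float32)*1000))
    k=q[(q[:,2]>.19)&(q[:,2]<.21)]
    print("knob",cv2.minEnclosingCircle(k[:,:2].astype(np.float32)*1000),np.median(k,0),len(k))
E
```

```text
0.4 [0.18452802 0.6752034  0.23082667] [[-0.965, 0.264, -0.0], [0.264, 0.965, -0.0], [-0.0, -0.0, -1.0]] 0.017
top 0.006 5733 ((553.4088134765625, -172.87704467773438), (303.7811279296875, 316.9544677734375), 0.49720320105552673)
top 0.1 614 ((559.2206420898438, -186.25808715820312), (150.2884521484375, 61.61088180541992), 72.0535888671875)
knob ((573.6174926757812, -148.74093627929688), 17.867511749267578) [ 0.57298854 -0.14731944  0.1983861 ] 640
scene 0.006 8967 ((526.1229248046875, -150.86715698242188), (255.41392517089844, 204.72349548339844), 72.11079406738281)
scene 0.1 1027 ((563.7758178710938, -186.52572631835938), (149.760498046875, 57.528343200683594), 71.90631103515625)
knob ((576.660400390625, -149.67398071289062), 17.968917846679688) [ 0.57885928 -0.149851    0.19748633] 824
```

Call:
servo_tool(moves=[0, 0, 0.047, 0, 0, -3.5, 1, 0, 0, 0, 0, 0, -3.5, 1, 0, 0, 0, -2.5, -1.3, 0, 1, 0, 0, 0, -2.5, -1.3, 0, 1, 0, 0, 0, -2.5, -1.3, 0, 1, 0, 0, 0, -2.5, -1.3, 0, 1, 0, 0, 0, -2.5, -1.3, 0, 1, 0, 0, 0, -2.5, -1.3, 0, 1, 0, 0, 0, -2.5, -1.3, 0, 1, 0, 0, 0, -2.5, -1.3, 0, 1], newtons=30)

```text
time: 1.33
tool_pos: [0.3435, 0.5135, 0.3011]
tcp_rot: [0.156, 0.988, 0.0, 0.0]
wrist_force: [0.2, -0.4, 0.8]
finger_gap: 1.001
```

Call:
servo_tool(moves=[0, 0, 0, -2.5, -1.3, 0, 1, 0, 0, 0, -2.5, -1.3, 0, 1, 0, 0, 0, -2.5, -1.3, 0, 1, 0, 0, 0, -2.5, -1.3, 0, 1, 0, 0, 0, -2.5, -1.3, 0, 1, 0, 0, 0, -2.5, -1.3, 0, 1, 0, 0, 0, -2.5, -1.3, 0, 1, 0, 0, 0, -2.5, -1.3, 0, 1, 0, 0, 0, -1.25, -2.5, 0, 1, 0, 0, 0, -1.25, -2.5, 0, 1])

```text
time: 2.17
tool_pos: [0.5099, 0.2975, 0.3009]
tcp_rot: [0.156, 0.988, 0.0, 0.0]
wrist_force: [0.7, 0.3, -0.3]
finger_gap: 1.001
```

Call:
servo_tool(moves=[0, 0, 0, -1.25, -2.5, 0, 1, 0, 0, 0, -1.25, -2.5, 0, 1, 0, 0, 0, -1.25, -2.5, 0, 1, 0, 0, 0, -1.25, -2.5, 0, 1, 0, 0, 0, -1.25, -2.5, 0, 1, 0, 0, 0, -1.25, -2.5, 0, 1, 0, 0, 0, -1.25, -2.5, 0, 1, 0, 0, 0, -1.25, -2.5, 0, 1, 0, 0, 0, -1.25, -2.5, 0, 1, 0, 0, 0, -1.25, -2.5, 0, 1])

```text
time: 3.0
tool_pos: [0.5509, 0.0209, 0.3011]
tcp_rot: [0.156, 0.988, 0.0, 0.0]
wrist_force: [0.4, 0.8, -0.6]
finger_gap: 0.999
```

Call:
servo_tool(moves=[0, 0, 0, -1.25, -2.5, 0, 1, 0, 0, 0, -1.25, -2.5, 0, 1, 0, 0, 0, -1.25, -2.5, 0, 1, 0, 0, 0, -1.25, -2.5, 0, 1, 0, 0, 0, 0, 0, 0, 1, 0, 0, 0, 0, 0, 0, 1])

```text
time: 3.5
tool_pos: [0.5676, -0.0893, 0.3009]
tcp_rot: [0.157, 0.988, 0.0, -0.0]
wrist_force: [0.4, 0.5, -0.2]
finger_gap: 1.005
```

```bash
python3 - <<'E'
from h import *
s=bot.sense();im,d=bot.snapshot("wrist");M=R.from_quat(s["tcp_rot"]).as_matrix();t=np.array(s["tool_pos"])
print(s["time"],t,M.round(3).tolist())
T=np.eye(4);T[:3,:3]=M;T[:3,3]=t;T=T@np.array(bot.camera_params("wrist")["hand_eye"])
cv2.imwrite("pics/w1.png",im[:,:,::-1])
p,_,_=pts("wrist",d,np.ones((480,640),bool),T)
q=p[(abs(p[:,0]-.56)<.12)&(abs(p[:,1]+.175)<.12)]
b=q[(q[:,2]>.104)&(q[:,2]<.115)];print(len(b),cv2.minAreaRect(b[:,:2].astype(np.float32)*1000))
k=q[(q[:,2]>.192)&(q[:,2]<.206)];c,r=cv2.minEnclosingCircle(k[:,:2].astype(np.float32)*1000);print(c,r,np.median(k,0))
print("tool shift cm",(M.T@(np.r_[np.array(c)/1000,.174]-t)*100).round(2))
E
```

```text
3.5 [ 0.56758988 -0.08930691  0.30089682] [[-0.951, 0.311, -0.0], [0.311, 0.951, 0.0], [0.0, 0.0, -1.0]]
1594 ((562.5842895507812, -186.44093322753906), (149.9584503173828, 56.44172286987305), 72.23942565917969)
(574.6519165039062, -147.93356323242188) 17.779273986816406 [ 0.57308559 -0.14612406  0.19847874]
tool shift cm [-2.49 -5.35 12.69]
```

View pics/w1.png

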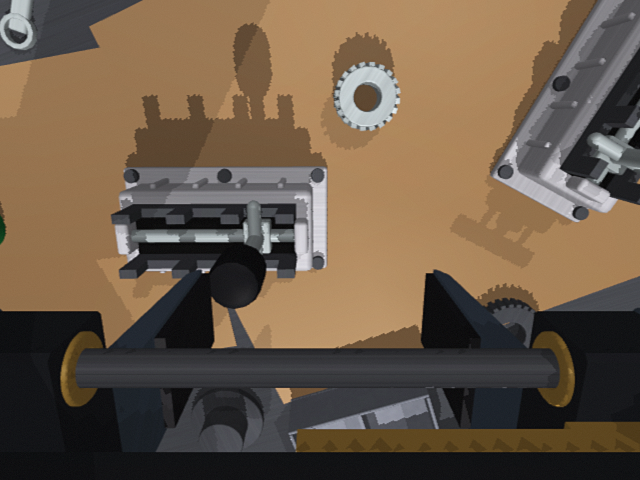

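The wrist view shows the gate seen from above, with the knob at px (238,278) in the right (+y) notch. The knob and gate positions agree with the other cameras to within 2–3 mm. Now I align above the knob, descend and grip.

Call:
servo_tool(moves=[0, 0, 0, -1.25, -2.65, 0, 1, 0, 0, 0, -1.25, -2.7, 0, 1, 0, 0, 0, 0, 0, 0, 1, 0, 0, 0, 0, 0, 2.5, 1, 0, 0, 0, 0, 0, 2.5, 1, 0, 0, 0, 0, 0, 2.5, 1, 0, 0, 0, 0, 0, 2.0, 1, 0, 0, 0, 0, 0, 1.7, 1, 0, 0, 0, 0, 0, 1.5, 1, 0, 0, 0, 0, 0, 0, 1])

```text
time: 4.38
tool_pos: [0.5733, -0.1452, 0.1712]
tcp_rot: [0.156, 0.988, 0.0, -0.002]
wrist_force: [-1.2, -0.7, -0.9]
finger_gap: 0.997
```

Call:
servo_tool(moves=[0, 0, 0, 0, 0, 0, 0.3, 0, 0, 0, 0, 0, 0, 0.3, 0, 0, 0, 0, 0, 0, 0.3, 0, 0, 0, 0, 0, 0, 0.3, 0, 0, 0, 0, 0, 0, 0.3, 0, 0, 0, 0, 0, 0, 0.3, 0, 0, 0, 0, 0, 0, 0.3, 0, 0, 0, 0, 0, 0, 0.3], newtons=30)

```text
time: 5.05
tool_pos: [0.5749, -0.1469, 0.1741]
tcp_rot: [0.156, 0.988, -0.0, 0.0]
wrist_force: [-0.4, 0.3, 0.1]
finger_gap: 0.445
```

Call:
servo_tool(moves=[0, 0, 0, 0, 0, 0, 0.2, 0, 0, 0, 0, 0, 0, 0.2, 0, 0, 0, 0, 0, 0, 0.2, 0, 0, 0, 0, 0, 0, 0.2, 0, 0, 0, 0, 0, 0, 0.2], newtons=30)

```text
time: 5.47
tool_pos: [0.5749, -0.1469, 0.174]
tcp_rot: [0.156, 0.988, -0.0, 0.0]
wrist_force: [0.0, -0.7, 2.7]
finger_gap: 0.391
```

Call:
servo_tool(moves=[0, 0, 0, 0, 0, -0.6, 0.2, 0, 0, 0, 0, 0, -0.6, 0.2, 0, 0, 0, 0, 0, -0.6, 0.2, 0, 0, 0, 0, 0, -0.6, 0.2, 0, 0, 0, 0, 0, -0.6, 0.2, 0, 0, 0, 0, 0, -0.4, 0.2, 0, 0, 0, 0, 0, 0, 0.2, 0, 0, 0, 0, 0, 0, 0.2, 0, 0, 0, 0, 0, 0, 0.2])

```text
time: 6.22
tool_pos: [0.5748, -0.1468, 0.2078]
tcp_rot: [0.156, 0.988, 0.0, -0.0]
wrist_force: [-0.2, -0.5, -4.3]
finger_gap: 0.394
```

```bash
python3 - <<'E'
from h import *
s=bot.sense();im,d=bot.snapshot("scene");print(s["time"],s["tool_pos"],s["finger_gap"],s["wrist_force"])
cv2.imwrite("pics/s2.png",im[230:,80:400,::-1].repeat(2,0).repeat(2,1))
E
```

```text
6.2167 [ 0.57476185 -0.14683891  0.20778839] 0.3937770652752264 [-0.1597789  -0.50200232 -4.34478354]
```

View pics/s2.png

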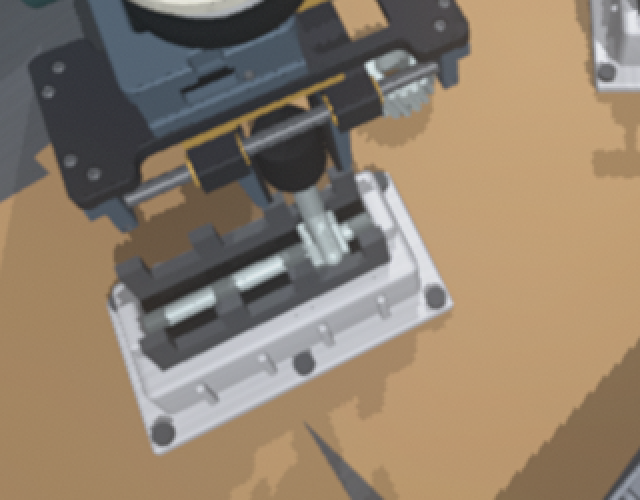

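The picture shows the knob, px (290,150), held between the fingers, and the pin is clear of the teeth. The lift is 34 mm and the force shows the lever's weight. Now I slide it to the middle and lower it.

Call:
servo_tool(moves=[0, 0, 0, 0, -0.7, 0, 0.2, 0, 0, 0, 0, -0.7, 0, 0.2, 0, 0, 0, 0, -0.7, 0, 0.2, 0, 0, 0, 0, -0.7, 0, 0.2, 0, 0, 0, 0, -0.7, 0, 0.2, 0, 0, 0, 0, -0.6, 0, 0.2, 0, 0, 0, 0, 0, 0, 0.2, 0, 0, 0, 0, 0, 0, 0.2])

```text
time: 6.93
tool_pos: [0.562, -0.1865, 0.2079]
tcp_rot: [0.157, 0.988, -0.0, -0.0]
wrist_force: [0.2, -1.9, -4.3]
finger_gap: 0.386
```

Call:
servo_tool(moves=[0, 0, 0, 0, 0, 0.5, 0.2, 0, 0, 0, 0, 0, 0.5, 0.2, 0, 0, 0, 0, 0, 0.5, 0.2, 0, 0, 0, 0, 0, 0, 0.2, 0, 0, 0, 0, 0, 0, 0.2])

```text
time: 7.35
tool_pos: [0.5622, -0.1857, 0.1925]
tcp_rot: [0.156, 0.988, 0.0, -0.0]
wrist_force: [1.7, -1.3, -3.9]
finger_gap: 0.386
```

Still carrying its full weight at 6 mm below tooth-top level, so the pin is in the notch. I lower the rest.

Call:
servo_tool(moves=[0, 0, 0, 0, 0, 0.5, 0.2, 0, 0, 0, 0, 0, 0.5, 0.2, 0, 0, 0, 0, 0, 0.5, 0.2, 0, 0, 0, 0, 0, 0.2, 0.2, 0, 0, 0, 0, 0, 0, 0.2, 0, 0, 0, 0, 0, 0, 0.2])

```text
time: 7.85
tool_pos: [0.5622, -0.1858, 0.1758]
tcp_rot: [0.156, 0.988, 0.0, -0.0]
wrist_force: [1.3, -0.8, -3.8]
finger_gap: 0.39
```

Call:
servo_tool(moves=[0, 0, 0, 0, 0, 0, 1, 0, 0, 0, 0, 0, 0, 1, 0, 0, 0, 0, 0, 0, 1, 0, 0, 0, 0, 0, 0, 1, 0, 0, 0, 0, 0, 0, 1, 0, 0, 0, 0, 0, 0, 1, 0, 0, 0, 0, 0, 0, 1, 0, 0, 0, 0, 0, 0, 1, 0, 0, 0, 0, 0, 0, 1, 0, 0, 0, 0, 0, 0, 1])

```text
time: 8.68
tool_pos: [0.5622, -0.1859, 0.176]
tcp_rot: [0.156, 0.988, -0.0, 0.0]
wrist_force: [-0.7, -1.0, 0.3]
finger_gap: 1.001
```

Call:
servo_tool(moves=[0, 0, 0, 0, 0, -1.5, 1, 0, 0, 0, 0, 0, -2.5, 1, 0, 0, 0, 0, 0, -2.5, 1, 0, 0, 0, 0, 0, -2.5, 1, 0, 0, 0, 0, 0, -2.5, 1, 0, 0, 0, 3, 0, -1.5, 1, 0, 0, 0, 3, 0, 0, 1, 0, 0, 0, 0, 0, 0, 1, 0, 0, 0, 0, 0, 0, 1])

```text
time: 9.43
tool_pos: [0.5044, -0.1671, 0.3064]
tcp_rot: [0.156, 0.988, -0.0, 0.0]
wrist_force: [-0.1, 0.6, 0.1]
finger_gap: 0.997
```

```bash
python3 - <<'E'
from h import *
s=bot.sense();im,d=bot.snapshot("wrist");M=R.from_quat(s["tcp_rot"]).as_matrix();t=np.array(s["tool_pos"])
print(s["time"],t,s["wrist_force"])
T=np.eye(4);T[:3,:3]=M;T[:3,3]=t;T=T@np.array(bot.camera_params("wrist")["hand_eye"])
cv2.imwrite("pics/w3.png",im[:,:,::-1])
for cam,d,T in [("wrist",d,T),("scene",bot.snapshot("scene")[1],None)]:
    p,_,_=pts(cam,d,np.ones((480,640),bool),T)
    q=p[np.linalg.norm(p[:,:2]-[.5625,-.186],axis=1)<.04]
    k=q[(q[:,2]>.185)&(q[:,2]<.23)]
    if len(k): print(cam,len(k),cv2.minEnclosingCircle(k[:,:2].astype(np.float32)*1000),np.median(k,0))
for r in bot.cut_out("scene","tee_bar")[:1]:
    p,_,_=pts("scene",bot.snapshot("scene")[1],r["mask"]);print(np.median(p,0))
E
```

```text
9.4333 [ 0.50438587 -0.16710463  0.30641794] [-0.13428857  0.57552168  0.06854366]
wrist 2009 ((562.0731201171875, -185.06398010253906), 17.757455825805664) [ 0.5579164  -0.18345955  0.19839188]
scene 941 ((564.368896484375, -186.1258087158203), 18.013263702392578) [ 0.56795192 -0.18661787  0.19730342]
[0.60491333 0.16440971 0.16869863]
```

View pics/w3.png

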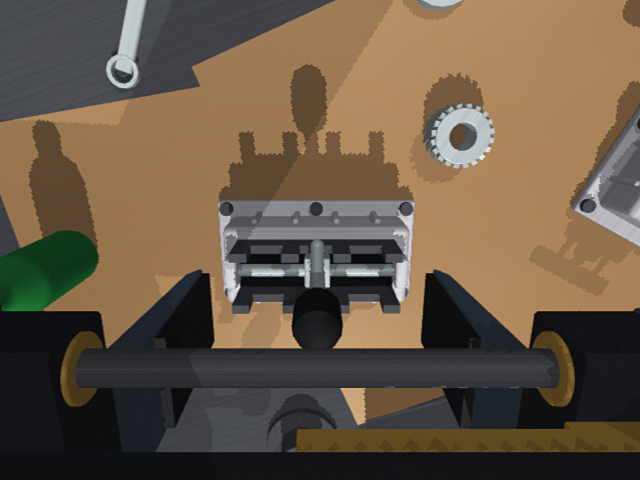

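The wrist view shows the lever at px (317,260), in the middle notch. The knob top is at 0.198 m, which is fully down, and the gripper is open and clear. I hand the job in.

```bash
python3 -c "
from rig import bot
print(bot.sign_off())"
```

```text
the job is handed in; nothing more can be done
None
```

The round-knob lever is in the middle notch and fully down. I gripped the knob, lifted it 34 mm, slid it 41 mm along the gate, lowered it, let go and backed away. The job was handed in at about 10 s of the 35 s allowed; the hand-in reports no verdict.

Last checks:
- **Position along the gate:** the knob is within about 2 mm of the gate centre, as measured by the wrist and scene cameras. Allowed is 14 mm.
- **Height:** the knob top is at 0.197–0.198 m, so its centre is at about 0.176 m. The limit is 0.182 m.
- **T-bar lever:** it measured the same as at the start, to within about 2 mm.
- **Gripper:** it is open and 13 cm higher than where it let go, with wrist force near zero.

No check failed. The cameras disagreed with each other by only 2–3 mm.

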